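Tare the storage jar: set it on the scale, twist its cap off and hold the cap above it

TASK

The empty stoneware jar is to be weighed open on the counter scale before it is filled. Stand the jar, with its cap still on, upright inside the square fence in the middle of the scale's pan, then twist the tight cap counter-clockwise, with the fence bracing the jar, until its threads let go. Lift the cap clear and finish while holding it level and still just above the jar's mouth (within about 3 cm of it, touching neither the jar nor the scale), with the jar left standing in the fence; leave the other things on the counter where they are.

Things in the scene. Friction and masses are not known exactly. Their poses are not given: they have to be found in the camera images.
- jar_center (a point): White square stoneware jar, loose, about 0.32 kg. Body 58 x 58 mm in plan, 61 mm high to its flat shoulder, then a round neck of 44 mm diameter up to the rim at 96 mm. This point is on the jar's axis, 30 mm above its underside; z up along the axis, x and y square to the flat sides (any quarter turn suits the fence).
- jar_mouth (a point): Centre of the jar's rim, on its axis, 96 mm above the jar's underside. A sprung rubber ring on the rim presses the closed cap up with about 8 N, which makes it tight; with the cap off, the ring stands 5 mm above the rim.
- cap_center (a point): Round ribbed metal screw cap on the jar, 60 mm in diameter, 22 mm high, 50 g. This point is its centre, 11 mm below its flat top; z up. Screwed on, it lies 91 mm above the jar's underside, and below its lower edge 19 mm are free above the jar's shoulder for fingertips. The jar can be carried by the cap. Lifted until this point is 115 mm above the jar's underside, the cap is clear of neck and ring.
- pan_center (a point): Centre of the top face of the steel pan (130 x 130 mm, 62 mm above the counter when empty) of a white counter scale (180 x 170 mm, fixed). Round it stands a square fence of four steel strips, 63 mm clear inside (the jar has 2.5 mm play a side), 12 mm high, then flared outward up to 19 mm above the pan. x and y square to the fence, z up.
- pan (a joint): How far the sprung pan is pressed down, m: 0 empty, bottom stop at 0.014; about 600 N/m, so the jar alone sinks it about 5 mm.
- jar: The jar itself: origin at the centre of its underside, axes as point jar_center.
- cap: The cap, origin at the centre of its lower edge. Two inner lugs run under thread ridges on the neck: a turn counter-clockwise from above of 40 to 58 degrees relative to the jar (it varies) frees them, and up to 125 degrees they stay free; then it lifts straight off. Clockwise it stops within 20 degrees. Breaking loose takes up to 0.4 N m. The jar has some 5 degrees of turning play in the fence.
- scale: The scale's fixed housing, with the pan: origin on the counter under it, the pan's centre 12 mm towards its +x.
- bell_center (a point): Bystander: counter bell, 85 mm wide, 59 mm high; point 30 mm above the counter.
- tape_center (a point): Bystander: tape dispenser, 54 x 138 mm, 79 mm high; point 30 mm above the counter.
- tin_center (a point): Bystander: closed flat green tin, 114 x 155 mm, 49 mm high; point 25 mm above the counter.
- terminal_center (a point): Bystander: card terminal, 168 x 70 mm, 50 mm high; point 25 mm above the counter.
Mind the look-alikes: they are no part of the job. Of the things shaped like the cap, the aluminium one is meant.

How it is judged:
On the way, in this order (a step that is already met when the one before it is completed fails the run):
1. the capped jar stands upright inside the fence on the scale's pan and its weight presses the pan (horizontal distance between jar_center and pan_center below 0.006 m and z of jar_center in the frame of pan_center between 0.027 and 0.033 m and angle between jar_center's own z axis and vertical below 0.05 rad and value of joint pan above 0.002 m and z of cap_center in the frame of jar_center below 0.066 m and horizontal distance between cap_center and jar_center below 0.006 m), for 0.2 s.
2. with the jar in the fence, the cap has been turned until its threads let go (horizontal distance between jar_center and pan_center below 0.006 m and z of jar_center in the frame of pan_center between 0.027 and 0.033 m and angle between jar_center's own z axis and vertical below 0.05 rad and value of joint pan above 0.002 m and angle between the x axis of cap_center and the x axis of jar_center, either way round above 0.85 rad and z of cap_center in the frame of jar_center below 0.072 m), for 0.02 s.
At the end, for the whole second after the job is handed in: Jar upright (3 degrees) in the fence, within 6 mm of the pan's centre, alone pressing the pan 2 to 9 mm down. Fingers hold the cap still, level within 8 degrees, over the mouth (axes within 15 mm), its lower edge 5 to 49 mm above the rim, touching neither jar nor scale; bystanders moved under 30 mm (horizontal distance between jar_center and pan_center below 0.006 m and z of jar_center in the frame of pan_center between 0.027 and 0.033 m and angle between jar_center's own z axis and vertical below 0.05 rad and value of joint pan between 0.002 and 0.009 m and z of cap_center in the frame of jar_mouth between 0.016 and 0.06 m and horizontal distance between cap_center and jar_mouth below 0.015 m and angle between cap_center's own z axis and vertical below 0.15 rad and contact force between the fingers and cap above 1 N and contact force between cap and jar below 0.1 N and contact force between cap and scale below 0.1 N and contact force between each of the arm, the fingers and jar below 0.5 N and linear speed of each of cap, jar below 0.02 m/s); the arm keeps its last pose, push and grip.
It fails at once if the bell moved more than 30 mm (distance of bell_center from where it was at the start of the episode above 0.03 m).
It fails at once if the tape dispenser moved more than 30 mm (distance of tape_center from where it was at the start of the episode above 0.03 m).
It fails at once if the tin moved more than 30 mm (distance of tin_center from where it was at the start of the episode above 0.03 m).
It fails at once if the card terminal moved more than 30 mm (distance of terminal_center from where it was at the start of the episode above 0.03 m).
It also fails if it takes over 51 s, if anything falls off the work surface, if the arm or the gripper's body presses on something with over 40 N, if the wrist force passes 120 N, or if a joint passes its speed limit or range.

ROBOT

A 7-joint arm with a two-finger parallel gripper is mounted at the origin on a cart in front of the work surface, level with it; the furniture and walls round the work are solid. World frame = base frame: x ahead of the robot, y to its left, z up, the work surface at z = 0. Lengths are in m, angles in rad, forces in N, time in s.
With the tool pointing down it reaches from about 0.4 to 0.85 m from the base axis. Payload 4.5 kg.
Tool frame: the origin (TCP) lies at the very end of the fingers, on their centre line; the grasp point (between the pads) lies 19 mm behind it (r.grip_point_offset is the distance from the TCP to the grasp point, in m); z points along the fingers, y is the line along which they close (so a half turn about z gives the same grasp; the last joint's range is limited). The gripper opens to 88 mm and grips with 3 to 60 N. Pads are 18 mm wide; open, the fingers measure 123 mm over their backs; the gripper's body (75 mm by 187 mm) begins 45 mm behind the grasp point.
Start: joints at [-1.223, 0.689, -0.195, 1.565, 0.157, 0.902, -0.215], TCP at [0.193, 0.595, 0.239] pointing down, gripper open.
Joint ranges: [-3.01, 3.01], [-0.46, 2.08], [-1.47, 1.51], [0.13, 2.56], [-1, 4.14], [0.04, 2.09], [-2.66, 2.66]. Speed limits (rad/s): [2.57, 2.57, 3.14, 3.14, 3.14, 3.14, 3.14].

INTERFACE

Orientations are given as a unit quaternion [x, y, z, w].
In Python, from plant import r gives the robot as it stands.
- The arm moves only by the tool carry_out, never from a script. Its argument "rows" is a list of rows, each a list of 3 entries, a list of its own where there are three numbers: the shift along the tool's x, y, z in cm, then the turn, a rotation vector about the tool's x, y, z in degrees, then the closure, from 0 (fully open) to 1 (shut). A call has 1 to 12 rows; each row is the pose to reach, as a shift and turn from the pose commanded when the call began, along the tool's axes at that moment; what a row does not reach only later rows make up. A row lasts 1/10 s, in which the tool goes at most 50 mm and 8.59 degrees, less where a joint would pass 70% of its speed; a pose out of reach is approached as far as the arm can. A call with a gripper value outside its range is refused whole. The fingers move at their own pace and stop on an object; "newtons" is the grip in N (left out, the last holds). Time passes only in rows, so rows that repeat a pose let the fingers close. It gives the time, the measured TCP pose, the force, the opening and the grip force at its end, in the units of the state.
- r.get_state(): the state, without advancing time (a new reading comes with each control period).
- r.snapshot(name): name is "scene" or "top"; returns a dict with "image" (480x640x3 uint8, red, green, blue), "fx", "fy", "cx", "cy" (pixels), "pose" (4x4, takes a point from camera to world coordinates). Camera axes: x right, y up, looking along -z (the intrinsics and any distortion apply to the point x, -y, -z); pixel columns grow to the right and rows downward; lengths in m; the calibration is good to about 2 mm. A picture is of the moment at which its call begins. There is no depth.
- r.finish_job(): hands the job in; it is judged then, once.
The state is a dict: "clock": time; "q": joint angles; "qd": joint speeds; "joint_torque": joint torques, N m; "tool_pos": TCP position; "eef_rot": TCP orientation; "contact_force": force on the tool from outside, world axes, zero at the start; "moment": the same for the moment, N m; "opening": opening from 0.0 (shut) to 1.0 (fully open); "finger_force": force on a finger pad.
Only numpy, scipy, OpenCV 4.12 (cv2) and the standard library are available. Lean on these libraries where they do the work, as an engineer would, in place of code of your own. Each camera call takes 0.05 s, during which the arm holds its last target. There are 200 camera calls.

## Working session

There is one attempt and no reset: what is moved stays moved. The work goes in short steps, Python scripts to look and compute and a tool call to move; the robot and the scene stay as the last step left them, time stands still between calls to the robot, and variables do not carry over. Pictures are saved under pics/ and viewed, at most 10 in all, crops included, and the job is handed in when it is done.

Besides the shell and the picture viewer there is one more tool, called after "Call:" by a JSON object that holds its "op" and its "data", one argument or row to a line. carry_out: Moves the arm, as the interface text tells. Its arguments: {"type":"object","properties":{"rows":{"type":"array"},"newtons":{"type":"number"}},"required":["rows"]}

```bash
mkdir -p pics; cat > h.py <<'E'
import numpy as np, cv2
from plant import r
np.set_printoptions(precision=4, suppress=True)
def snap(n,f):
    s=r.snapshot(n); cv2.imwrite(f,cv2.cvtColor(s['image'],cv2.COLOR_RGB2BGR))
    import pickle; s2={k:s[k] for k in s}; pickle.dump(s2,open(f[:-4]+'.pkl','wb')); return s
def ray(s,u,v):
    P=np.array(s['pose']); d=P[:3,:3]@np.array([(u-s['cx'])/s['fx'],-(v-s['cy'])/s['fy'],-1]); return P[:3,3],d
def atz(s,u,v,z):
    o,d=ray(s,u,v); return o+d*(z-o[2])/d[2]
def proj(s,p):
    P=np.array(s['pose']); c=P[:3,:3].T@(np.array(p)-P[:3,3]); return np.array([s['cx']+s['fx']*c[0]/-c[2], s['cy']-s['fy']*c[1]/-c[2]])
E
python3 - <<'E'
from h import *
for n in('scene','top'):
    s=snap(n,f'pics/{n}0.png'); print(n,{k:s[k] for k in s if k!='image'})
print(r.get_state(), r.grip_point_offset)
E
```

```text
scene {'fx': 565.7710364460312, 'fy': 565.7710364460312, 'cx': 326.3966323585019, 'cy': 234.7228110695196, 'pose': array([[ 0.7714,  0.3083, -0.5567, -0.2504],
       [-0.6363,  0.3611, -0.6817, -0.974 ],
       [-0.0092,  0.8801,  0.4748,  0.7822],
       [ 0.    ,  0.    ,  0.    ,  1.    ]])}
top {'fx': 515.9693955026561, 'fy': 515.9693955026561, 'cx': 330.0044718824803, 'cy': 236.6537411723851, 'pose': array([[-0.0033,  0.9957, -0.0922,  0.4252],
       [-0.9999, -0.0045, -0.0132, -0.0289],
       [-0.0135,  0.0922,  0.9957,  1.3698],
       [ 0.    ,  0.    ,  0.    ,  1.    ]])}
{'clock': 0.1, 'q': array([-1.2232,  0.6899, -0.1946,  1.5662,  0.1573,  0.9026, -0.2151]), 'qd': array([-0.0001, -0.003 ,  0.0005, -0.0012,  0.0021, -0.0008, -0.0009]), 'joint_torque': array([ -0.0035, -52.849 ,  -1.2716, -15.3834,  -0.0526,   0.002 ,
         0.0001]), 'tool_pos': array([0.1928, 0.5939, 0.238 ]), 'eef_rot': array([ 0.1562,  0.9877, -0.0008, -0.0001]), 'contact_force': array([ 0.2422,  0.456 , -0.5446]), 'moment': array([-0.0078,  0.0078, -0.0051]), 'finger_force': 0.0, 'opening': 0.9981131952797374} 0.0187
```

View pics/top0.png

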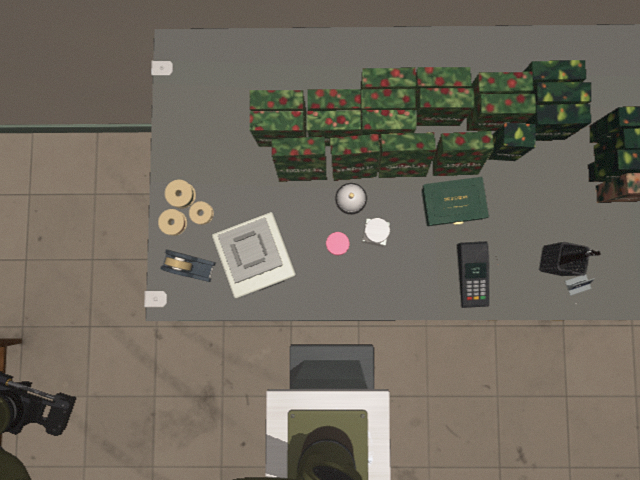

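View pics/scene0.png

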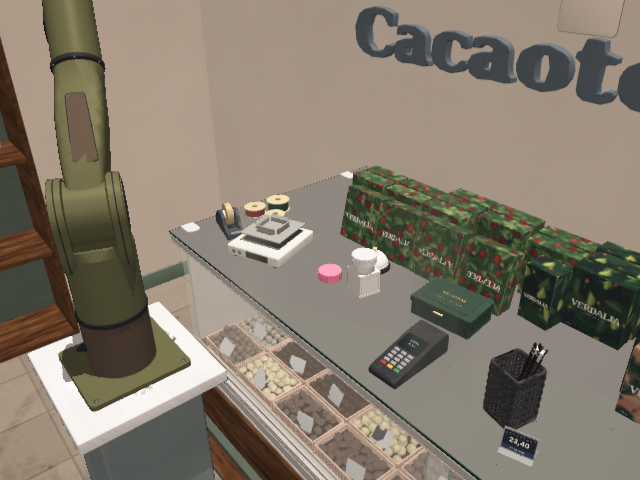

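The top view shows the jar at about (377,231), the pink look-alike cap at (338,243), and the scale at (254,254) with its fence at about (249,250). I'll enlarge both areas to read them more precisely.

```bash
python3 - <<'E'
import cv2, numpy as np
t=cv2.imread('pics/top0.png'); s=cv2.imread('pics/scene0.png')
f=lambda im,x,y,w,h,k: cv2.resize(im[y:y+h,x:x+w],None,fx=k,fy=k,interpolation=cv2.INTER_CUBIC)
a=f(t,205,205,100,100,4); b=f(t,345,200,65,65,6)[:400,:390]
c=f(s,225,200,100,75,4)[:300,:400]; d=f(s,335,235,65,75,4)
M=np.zeros((600,800,3),np.uint8); 
a=f(t,210,208,90,90,4.4444)
M[:400,:400]=cv2.resize(a,(400,400)); M[:390,410:800]=b[:390,:390]
M2=np.zeros((600,800,3),np.uint8)
M2[:375,:500]=f(s,225,200,100,75,5); M2[:450,510:770]=cv2.resize(f(s,335,240,52,90,5),(260,450))
cv2.imwrite('pics/c1.png',M[:400]); cv2.imwrite('pics/c2.png',M2[:450])
E
```

```text
(no output)
```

View pics/c1.png

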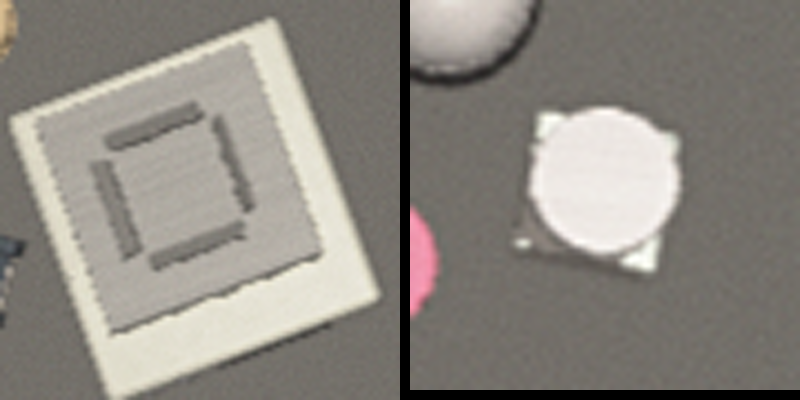

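View pics/c2.png

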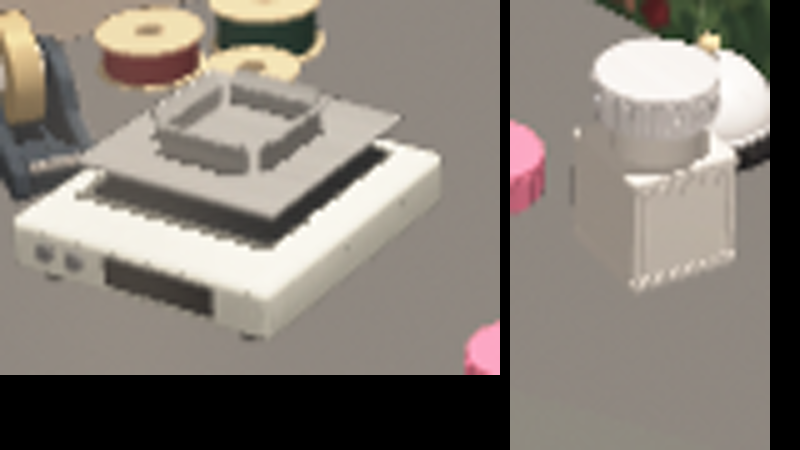

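The crops show these positions:
- **Pan corners, top crop:** (38,122), (248,42), (322,254) and (110,332).
- **Cap:** the top disc is centred at (605,180) with radius 75.
- **Jar shoulder corners:** (538,113), (680,137), (657,270) and (517,243).
- **Scene crop:** the pan corners are (84,160), (402,118) and (275,216). The cap top is at about (657,73), and the jar's bottom corners are (636,288) and (735,258).

```bash
cat > fit.py <<'E'
from h import *
import pickle
from scipy.optimize import least_squares
T=pickle.load(open('pics/top0.pkl','rb'));S=pickle.load(open('pics/scene0.pkl','rb'))
def un(p,k,ox,oy,dx=0): return np.array([(p[0]-dx+.5)/k-.5+ox,(p[1]+.5)/k-.5+oy])
def fit(name,obs,x0):
    f=lambda x: np.concatenate([proj(c,[x[0]+np.cos(x[2])*a[0]-np.sin(x[2])*a[1],x[1]+np.sin(x[2])*a[0]+np.cos(x[2])*a[1],a[2]])-p for c,a,p in obs])
    o=least_squares(f,x0,loss='soft_l1'); print(name,o.x[:2],np.rad2deg(o.x[2]),'resid px\n',f(o.x).reshape(-1,2)); return o.x
tp=lambda p:un(p,400/90,210,208); tj=lambda p:un(p,6,345,200,410)
sp=lambda p:un(p,5,225,200); sj=lambda p:un(p,5,335,240,510)
pts=[tp(p) for p in((38,122),(248,42),(322,254),(110,332))]
print('pan corners',[atz(T,*p,.062)[:2] for p in pts])
# top image: up=+x, left=+y
h=.065
L=[(h,h,.062),(h,-h,.062),(-h,-h,.062),(-h,h,.062)]
obs=[(T,a,p) for a,p in zip(L,pts)]
fit('pan top',obs,[.4,.15,.3])
q=[(S,L[2],sp((275,216))),(S,L[1],sp((402,118))),(S,L[3],sp((84,160)))]
fit('pan both',obs+q,[.4,.15,.3])
g=.029
J=[(g,g,.061),(g,-g,.061),(-g,-g,.061),(-g,g,.061),(0,0,.102)]
jo=[(T,a,tj(p)) for a,p in zip(J,((538,113),(680,137),(657,270),(517,243),(605,180)))]
fit('jar top',jo,[.4,-.1,-.1])
js=[(S,(0,0,.102),sj((657,73))),(S,(-g,-g,0),sj((636,288))),(S,(g,-g,0),sj((735,258)))]
fit('jar both',jo+js,[.4,-.1,-.1])
fit('jar scene',js,[.4,-.1,-.1])
p=tj((605,180));print('cap',atz(T,*p,.102))
for n,(u,v),z in(('bell',(351,196),.05),('pink',(338,243),.02),('tin',(456,201),.049),('tape',(187,265),.05)):print(n,atz(T,u,v,z))
E
python3 fit.py; ls; python3 -c "
from h import *
print([x for x in dir(r) if x[0]!='_'])"
```

```text
pan corners [array([0.5518, 0.274 ]), array([0.5975, 0.1535]), array([0.4753, 0.1102]), array([0.4314, 0.2309])]
pan top [0.514  0.1922] 20.01353153058785 resid px
 [[-0.5644 -0.4225]
 [ 0.0675  0.0537]
 [ 0.5332  0.0554]
 [-0.0504  0.2794]]
pan both [0.5137 0.1917] 20.089556462937583 resid px
 [[-0.4138 -0.2345]
 [ 0.1971  0.178 ]
 [ 0.7284  0.1585]
 [ 0.1664  0.4473]
 [ 0.0533 -0.7182]
 [ 1.0831 -0.8072]
 [-1.1218 -0.9226]]
jar top [ 0.5595 -0.1286] -10.430797520287841 resid px
 [[ 0.7114 -0.186 ]
 [-0.5301 -0.2116]
 [-0.525  -0.0586]
 [ 0.3007  0.4223]
 [ 0.0657  0.0587]]
jar both [ 0.5588 -0.1279] -10.970371494771914 resid px
 [[ 0.5563  0.0114]
 [-0.7216  0.1954]
 [-0.9296  0.3127]
 [-0.0667  0.5824]
 [-0.2228  0.3517]
 [ 0.9747 -1.235 ]
 [ 0.3533  0.598 ]
 [ 0.7291 -0.0314]]
jar scene [ 0.5566 -0.1272] -9.638988672562233 resid px
 [[ 0.1219 -1.0341]
 [-0.1075  0.8819]
 [-0.0166 -0.0252]]
cap [ 0.5597 -0.1284  0.102 ]
bell [ 0.6528 -0.0661  0.05  ]
pink [ 0.5335 -0.032   0.02  ]
tin [ 0.6385 -0.3367  0.049 ]
tape [0.4761 0.3557 0.05  ]
fit.py
h.py
pics
['Unreachable', 'finish_job', 'get_state', 'grip_point_offset', 'snapshot']
```

```bash
cat >> h.py <<'E'
from scipy.spatial.transform import Rotation as Ro
def rel(pos,yaw_y):
    """shift cm / turn deg in the measured tool frame to TCP pos, tool down, tool-y at world yaw (deg)"""
    s=r.get_state(); R=Ro.from_quat(s['eef_rot'])
    y=np.deg2rad(yaw_y); Y=np.array([np.cos(y),np.sin(y),0]); Z=np.array([0,0,-1.]); X=np.cross(Y,Z)
    G=Ro.from_matrix(np.c_[X,Y,Z])
    print('shift',R.inv().apply(np.array(pos)-s['tool_pos'])*100,'turn',np.rad2deg((R.inv()*G).as_rotvec()))
def st():
    s=r.get_state(); R=Ro.from_quat(s['eef_rot']).as_matrix()
    print('t',s['clock'],'pos',s['tool_pos'],'yawY',np.rad2deg(np.arctan2(R[1,1],R[0,1])),'zax',R[:,2],'\nF',s['contact_force'],'M',s['moment'],'open',s['opening'],s['finger_force'],'q',s['q'])
E
python3 - <<'E'
from h import *; import pickle
T=pickle.load(open('pics/top0.pkl','rb'))
for u in(275,350,430,490): print(u,atz(T,u,181,0))
st(); rel([.559,-.128,.2],-20); rel([.559,-.128,.2],-90)
E
```

```text
275 [0.7036 0.1371 0.    ]
350 [ 0.7023 -0.0651  0.    ]
430 [ 0.701  -0.2799  0.    ]
490 [ 0.7001 -0.4404  0.    ]
t 0.1 pos [0.1928 0.5939 0.238 ] yawY 72.02646971630823 zax [-0.0004 -0.0016 -1.    ] 
F [ 0.2422  0.456  -0.5446] M [-0.0078  0.0078 -0.0051] open 0.9981131952797374 0.0 q [-1.2232  0.6899 -0.1946  1.5662  0.1573  0.9026 -0.2151]
shift [-57.114  -57.3615   3.9017] turn [-0.0704  0.0811 92.0265]
shift [-57.114  -57.3615   3.9017] turn [ -0.0143   0.1369 162.0264]
```

Call:
{"op": "carry_out", "data": {
  "rows": [
    [[-3.5, -3.5, 0], [0, 0, 8], 0],
    [[-7, -7, 0], [0, 0, 16], 0],
    [[-10.5, -10.5, 0], [0, 0, 24], 0],
    [[-14, -14, 0], [0, 0, 32], 0],
    [[-17.5, -17.5, 0], [0, 0, 40], 0],
    [[-21, -21, 0], [0, 0, 48], 0],
    [[-24.5, -24.5, 0], [0, 0, 56], 0],
    [[-28, -28, 0], [0, 0, 64], 0],
    [[-31.5, -31.5, 0], [0, 0, 72], 0],
    [[-35, -35, 0], [0, 0, 80], 0],
    [[-38.5, -38.5, 0], [0, 0, 88], 0],
    [[-42, -42, 0], [0, 0, 96], 0]
  ],
  "newtons": 50
}}

```text
clock: 1.3
tool_pos: [0.4632, 0.0636, 0.2387]
eef_rot: [0.84, 0.543, -0.0, -0.0]
contact_force: [0.9, 0.3, 0.1]
opening: 0.999
finger_force: 0.0
```

```bash
python3 -c "
from h import *
st(); rel([.559,-.128,.16],-70)"
```

```text
t 1.3 pos [0.4632 0.0636 0.2387] yawY -24.28790379269534 zax [-0.0002  0.0003 -1.    ] 
F [0.9184 0.29   0.1072] M [-0.0378  0.0687 -0.0211] open 0.998652970840804 0.0 q [-0.3782  0.4982  0.2181  2.0373 -0.1785  0.6238 -0.4643]
shift [-13.5245  16.6153   7.8574] turn [-0.0215 -0.0025 45.7121]
```

Call:
{"op": "carry_out", "data": {
  "rows": [
    [[-2.7, 3.3, 1.5], [0, 0, 8], 0],
    [[-5.4, 6.6, 3], [0, 0, 16], 0],
    [[-8.1, 10, 5], [0, 0, 24], 0],
    [[-10.8, 13.3, 6.5], [0, 0, 32], 0],
    [[-13, 16, 7.5], [0, 0, 40], 0],
    [[-13.5, 16.6, 7.9], [0, 0, 45.7], 0],
    [[-13.5, 16.6, 7.9], [0, 0, 45.7], 0]
  ]
}}

```text
clock: 2.0
tool_pos: [0.5593, -0.1273, 0.1586]
eef_rot: [0.985, 0.175, -0.001, 0.0]
contact_force: [-0.1, 0.5, 0.2]
opening: 0.999
finger_force: 0.0
```

```bash
python3 -c "
from h import *
st(); rel([.559,-.128,.072],-70)
s=snap('top','pics/top1.png'); s2=snap('scene','pics/scene1.png')
a=cv2.resize(s['image'][170:290,310:450],None,fx=4,fy=4)[:, :400]
b=cv2.resize(s2['image'][170:330,300:400],None,fx=4,fy=4)[:600]
M=np.zeros((600,800,3),np.uint8);M[:480,:400]=a[:480];M[:600,400:]=b[:600]
cv2.imwrite('pics/c3.png',M[...,::-1])"
```

```text
t 2.0 pos [ 0.5593 -0.1273  0.1586] yawY -69.84984046980281 zax [-0.0016 -0.0012 -1.    ] 
F [-0.07    0.5294  0.2434] M [ 0.0135  0.1348 -0.0387] open 0.9985307057627402 0.0 q [-0.0651  0.7621  0.363   1.8158 -0.4195  0.6416 -0.6725]
shift [-0.0333  0.0549  8.6584] turn [0.0312 0.1118 0.1501]
```

View pics/c3.png

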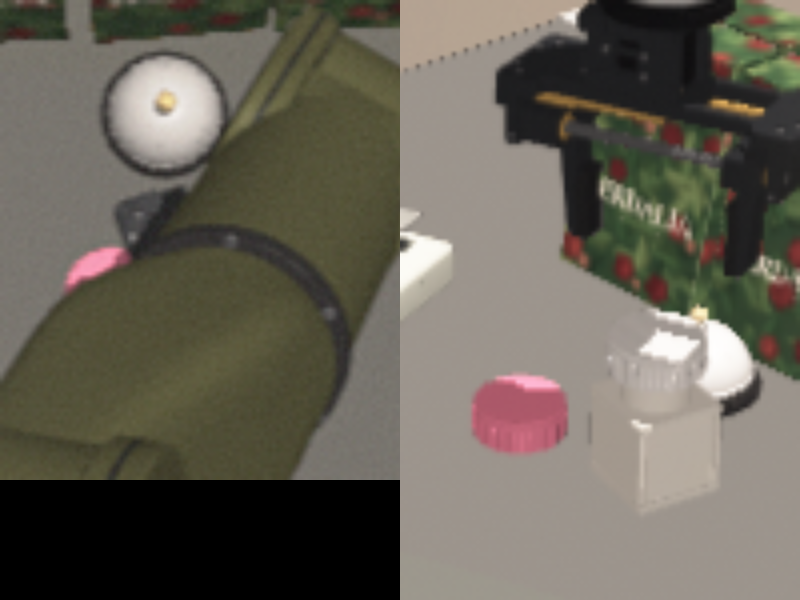

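The scene crop shows the open fingers centred over the capped jar: tips at about (582,235) and (738,272), cap top at (657,335). I'll descend and close gently.

Call:
{"op": "carry_out", "data": {
  "rows": [
    [[0, 0, 3], [0, 0, 0], 0],
    [[0, 0, 6], [0, 0, 0], 0],
    [[0, 0, 8], [0, 0, 0], 0],
    [[0, 0, 8.6], [0, 0, 0], 0],
    [[0, 0, 8.6], [0, 0, 0], 0.3],
    [[0, 0, 8.6], [0, 0, 0], 0.6],
    [[0, 0, 8.6], [0, 0, 0], 1],
    [[0, 0, 8.6], [0, 0, 0], 1],
    [[0, 0, 8.6], [0, 0, 0], 1],
    [[0, 0, 8.6], [0, 0, 0], 1]
  ],
  "newtons": 15
}}

```text
clock: 3.1
tool_pos: [0.5602, -0.125, 0.0744]
eef_rot: [0.984, 0.177, 0.001, -0.0]
contact_force: [-0.0, 2.9, 5.9]
opening: 0.678
finger_force: 15.0
```

```bash
python3 -c "
from h import *
st()"
```

```text
t 3.1 pos [ 0.5602 -0.125   0.0744] yawY -69.65127362523205 zax [ 0.0013  0.0005 -1.    ] 
F [-0.0472  2.9189  5.8709] M [0.3268 0.2172 0.0194] open 0.6779178733321725 15.000440947956122 q [-0.014   0.8856  0.2693  1.857  -0.482   0.4623 -0.6191]
```

Call:
{"op": "carry_out", "data": {
  "rows": [
    [[0, 0, 0], [0, 0, 0], 1],
    [[0, 0, 0], [0, 0, 0], 1],
    [[0, 0, 0], [0, 0, 0], 1],
    [[0, 0, -0.5], [0, 0, 0], 1],
    [[0, 0, -1.5], [0, 0, 0], 1],
    [[0, 0, -4], [0, 0, 0], 1],
    [[0, 0, -7], [0, 0, 0], 1],
    [[0, 0, -10], [0, 0, 0], 1],
    [[0, 0, -12], [0, 0, 0], 1],
    [[0, 0, -12], [0, 0, 0], 1],
    [[0, 0, -12], [0, 0, 0], 1]
  ],
  "newtons": 50
}}

```text
clock: 4.2
tool_pos: [0.559, -0.1253, 0.1934]
eef_rot: [0.984, 0.176, -0.0, -0.0]
contact_force: [-1.0, 0.6, -4.4]
opening: 0.67
finger_force: 50.0
```

```bash
python3 -c "
from h import *
st()
rel([.514,.192,.1915],-70+30.5)
"
```

```text
t 4.2 pos [ 0.559  -0.1253  0.1934] yawY -69.6791085776546 zax [-0.0006  0.0003 -1.    ] 
F [-0.9523  0.5756 -4.4248] M [-0.0067  0.2335 -0.0277] open 0.670152547332751 49.998901236540405 q [-0.0882  0.714   0.3974  1.791  -0.3961  0.7169 -0.6915]
shift [  6.7935 -31.3153   0.2009] turn [ -0.0345   0.0213 -30.1791]
```

Call:
{"op": "carry_out", "data": {
  "rows": [
    [[0.4, -2, 0], [0, 0, -2], 1],
    [[1.2, -5.5, 0], [0, 0, -5.5], 1],
    [[2, -9, 0], [0, 0, -9], 1],
    [[2.8, -12.5, 0], [0, 0, -12.5], 1],
    [[3.5, -16, 0], [0, 0, -16], 1],
    [[4.3, -19.5, 0], [0, 0, -19.5], 1],
    [[5, -23, 0], [0, 0, -23], 1],
    [[5.8, -26.5, 0], [0, 0, -26], 1],
    [[6.4, -29.5, 0], [0, 0, -28.5], 1],
    [[6.8, -31.3, 0], [0, 0, -30.2], 1],
    [[6.8, -31.3, 0], [0, 0, -30.2], 1],
    [[6.8, -31.3, 0], [0, 0, -30.2], 1]
  ]
}}

```text
clock: 5.4
tool_pos: [0.5144, 0.1903, 0.193]
eef_rot: [0.905, 0.426, -0.001, 0.001]
contact_force: [-0.1, -0.3, -3.7]
opening: 0.672
finger_force: 50.0
```

```bash
python3 -c "
from h import *
st(); rel([.514,.192,.135],-39.5)
s=snap('top','pics/top2.png'); s2=snap('scene','pics/scene2.png')
a=cv2.resize(s['image'][200:300,200:300],None,fx=4,fy=4,interpolation=2)
b=cv2.resize(s2['image'][140:280,220:320],None,fx=4,fy=4,interpolation=2)
M=np.zeros((600,800,3),np.uint8);M[:400,:400]=a;M[:560,400:]=b
cv2.imwrite('pics/c4.png',M[...,::-1])"
```

```text
t 5.4 pos [0.5144 0.1903 0.193 ] yawY -39.54351509260202 zax [-0.001  -0.0019 -1.    ] 
F [-0.0625 -0.307  -3.7438] M [-0.0576  0.0589 -0.0687] open 0.672419489541993 49.998787179793 q [-0.625   0.674   0.3128  1.8606 -0.3174  0.6574 -0.8129]
shift [ 0.1166 -0.1444  5.8006] turn [ 0.0224  0.1203 -0.0435]
```

View pics/c4.png

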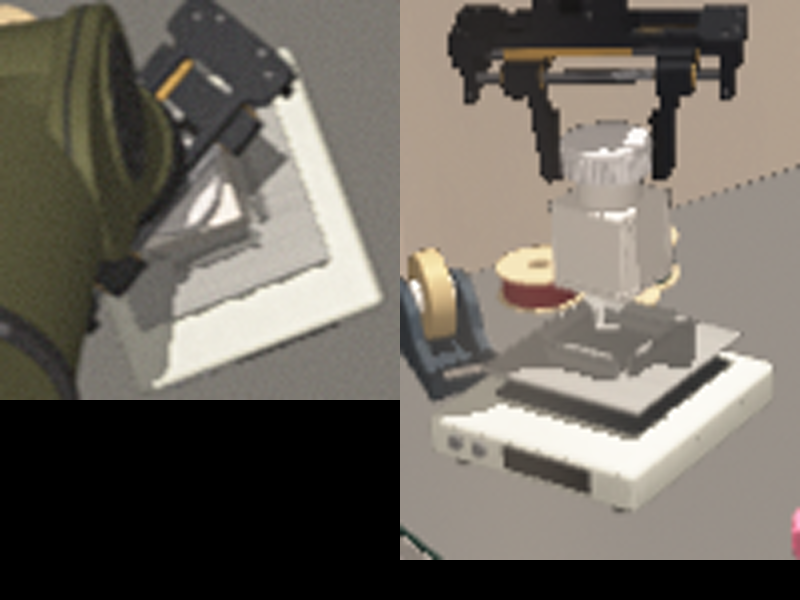

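The jar hangs upright over the fence. In the scene crop its lower corners are at about (553,283), (630,302) and (670,267), and its shoulder corners at (556,196), (630,212) and (670,194).

```bash
python3 - <<'E' 2>&1 | tail -22
from fit import *
c=pickle.load(open('pics/scene2.pkl','rb')); t=pickle.load(open('pics/top2.pkl','rb'))
s2=lambda p:un(p,4,220,140,400)
zu=.1186;g=.029
P=[((-g,g,zu),(553,283)),((-g,-g,zu),(630,302)),((g,-g,zu),(670,267)),((-g,g,zu+.061),(556,196)),((-g,-g,zu+.061),(630,212)),((g,-g,zu+.061),(670,194))]
x=fit('jar held',[(c,a,s2(p)) for a,p in P],[.514,.19,.35])
# same camera, pan refit from this view's earlier scene pixels
h=.065
fit('pan scene only',[(S,L[2],sp((275,216))),(S,L[1],sp((402,118))),(S,L[3],sp((84,160)))],[.51,.19,.35])
E
```

```text
[ 0.3533  0.598 ]
 [ 0.7291 -0.0314]]
jar scene [ 0.5566 -0.1272] -9.638988672562233 resid px
 [[ 0.1219 -1.0341]
 [-0.1075  0.8819]
 [-0.0166 -0.0252]]
cap [ 0.5597 -0.1284  0.102 ]
bell [ 0.6528 -0.0661  0.05  ]
pink [ 0.5335 -0.032   0.02  ]
tin [ 0.6385 -0.3367  0.049 ]
tape [0.4761 0.3557 0.05  ]
jar held [0.5146 0.1882] 24.275639582094367 resid px
 [[ 0.8134  0.1772]
 [ 0.1756 -0.5085]
 [ 1.0092 -0.2892]
 [-1.4624  1.1113]
 [-1.0071  0.9332]
 [ 0.0692 -2.6257]]
pan scene only [0.5106 0.1885] 20.655243913255994 resid px
 [[ 0.1704  0.0561]
 [ 0.8638 -0.2292]
 [-1.3949 -0.0112]]
```

Call:
{"op": "carry_out", "data": {
  "rows": [
    [[0, 0, 1], [0, 0, 0], 1],
    [[0, 0, 2], [0, 0, 0], 1],
    [[0, 0, 2.8], [0, 0, 0], 1],
    [[0, 0, 3.2], [0, 0, 0], 1],
    [[0, 0, 3.2], [0, 0, 0], 1]
  ]
}}

```text
clock: 6.0
tool_pos: [0.5141, 0.1914, 0.1608]
eef_rot: [0.904, 0.427, -0.001, -0.0]
contact_force: [-1.5, -0.1, -3.5]
opening: 0.672
finger_force: 50.0
```

```bash
python3 -c "
from h import *
st()
s2=snap('scene','pics/scene3.png')
b=cv2.resize(s2['image'][168:250,236:326],None,fx=7,fy=7,interpolation=2)
print(b.shape)
cv2.imwrite('pics/c5.png',b[...,::-1])"
```

```text
t 6.0 pos [0.5141 0.1914 0.1608] yawY -39.489387316803814 zax [-0.0017 -0.0006 -1.    ] 
F [-1.5146 -0.0676 -3.4837] M [-0.0505  0.0974 -0.0607] open 0.6718643360681633 49.99902396200923 q [-0.6069  0.7211  0.2819  1.8862 -0.3403  0.5829 -0.7942]
(574, 630, 3)
```

View pics/c5.png

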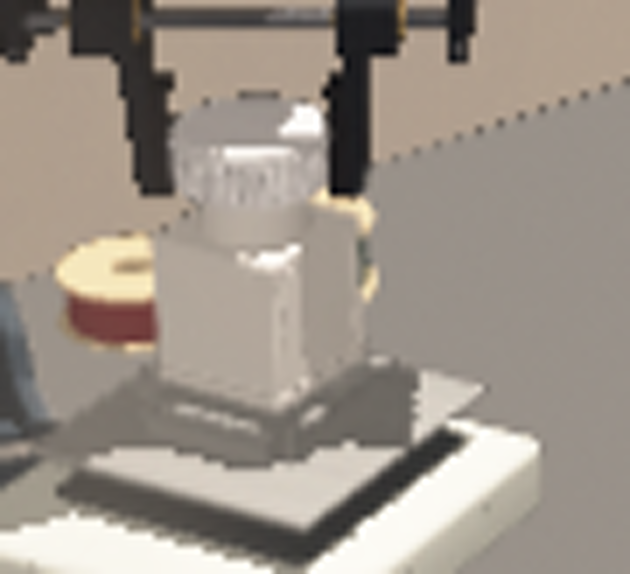

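The jar's lower corners read (158,377), (287,409) and (363,360). The pan's front corner is at (308,529) and its right corner at (486,387). I'll fit both from this same image.

```bash
python3 - <<'E' 2>&1 | tail -14
from fit import *
c=pickle.load(open('pics/scene3.pkl','rb'))
f7=lambda p:un(p,7,236,168)
zu=.0864;g=.029
P=[((-g,g,zu),(158,377)),((-g,-g,zu),(287,409)),((g,-g,zu),(363,360)),((-g,-g,zu+.061),(285,262)),((0,0,zu+.102),(249,124))]
x=fit('jar held',[(c,a,f7(p)) for a,p in P],[.514,.19,.35])
fit('pan',[(c,L[2],f7((308,529))),(c,L[1],f7((486,387)))],[.51,.19,.35])
for yaw in(17,20,23):
  y=np.deg2rad(yaw)
  for a,_ in P[:3]: print(yaw,[(proj(c,[.514+np.cos(y)*a[0]-np.sin(y)*a[1],.191+np.sin(y)*a[0]+np.cos(y)*a[1],a[2]])-[235.5,167.5])*7-.5])
E
```

```text
[-0.7254  0.4686]
 [-0.0668 -0.1216]]
pan [0.5081 0.1886] 21.718180612102906 resid px
 [[ 0.0235 -0.0872]
 [-0.025   0.1019]]
17 [array([159.8335, 367.752 ])]
17 [array([277.4044, 404.5376])]
17 [array([368.5554, 347.2467])]
20 [array([160.507, 370.172])]
20 [array([282.9713, 403.9111])]
20 [array([367.6427, 344.8785])]
23 [array([161.4697, 372.5626])]
23 [array([288.4835, 403.1549])]
23 [array([366.4519, 342.5501])]
```

```bash
python3 - <<'E' 2>&1 | grep -A6 held
from fit import *
c=pickle.load(open('pics/scene3.pkl','rb'))
f7=lambda p:un(p,7,236,168)
zu=.0864;g=.029
P=[((-g,g,zu),(158,377)),((-g,-g,zu),(287,409)),((g,-g,zu),(363,360)),((-g,-g,zu+.061),(285,262)),((0,0,zu+.102),(249,124))]
fit('jar held',[(c,a,f7(p)) for a,p in P],[.514,.19,.35])
fit('jar held base',[(c,a,f7(p)) for a,p in P[:3]],[.514,.19,.35])
E
```

```text
jar held [0.5102 0.1866] 23.70046469694268 resid px
 [[ 0.255   0.4151]
 [ 0.1732  0.1365]
 [ 0.2687 -1.628 ]
 [-0.7254  0.4686]
 [-0.0668 -0.1216]]
jar held base [0.5094 0.1858] 21.759384698580057 resid px
 [[ 0.0741  0.3834]
 [-0.406   0.4072]
 [ 0.3286 -1.2286]]
```

Call:
{"op": "carry_out", "data": {
  "rows": [
    [[0, -0.1, 0.4], [0, 0, 1], 1],
    [[0, -0.1, 0.7], [0, 0, 1], 1],
    [[0, -0.1, 1.0], [0, 0, 1], 1],
    [[0, -0.1, 1.3], [0, 0, 1], 1],
    [[0, -0.1, 1.6], [0, 0, 1], 1],
    [[0, -0.1, 1.6], [0, 0, 1], 1]
  ]
}}

```text
clock: 6.65
tool_pos: [0.5137, 0.1928, 0.1455]
eef_rot: [0.908, 0.419, -0.0, -0.0]
contact_force: [-1.4, 0.7, -1.2]
opening: 0.672
finger_force: 50.0
```

```bash
python3 -c "
from h import *
st()"
```

```text
t 6.65 pos [0.5137 0.1928 0.1455] yawY -40.44956118975173 zax [-0.0003  0.0006 -1.    ] 
F [-1.419   0.7149 -1.1804] M [0.2179 0.248  0.0802] open 0.6716436244852491 49.99977890387527 q [-0.6023  0.7442  0.2708  1.898  -0.3576  0.5465 -0.7978]
```

Call:
{"op": "carry_out", "data": {
  "rows": [
    [[0, 0, 0.3], [0, 0, 0], 1],
    [[0, 0, 0.6], [0, 0, 0], 1],
    [[0, 0, 0.9], [0, 0, 0], 1],
    [[0, 0, 1.1], [0, 0, 0], 1],
    [[0, 0, 1.3], [0, 0, 0], 1],
    [[0, 0, 1.3], [0, 0, 0], 1]
  ]
}}

```text
clock: 7.25
tool_pos: [0.5141, 0.1931, 0.1334]
eef_rot: [0.908, 0.419, 0.001, -0.0]
contact_force: [-2.9, 2.7, 8.4]
opening: 0.671
finger_force: 50.0
```

```bash
python3 -c "
from h import *
st()"
```

```text
t 7.25 pos [0.5141 0.1931 0.1334] yawY -40.448126450766836 zax [ 0.0008  0.0013 -1.    ] 
F [-2.9219  2.7457  8.4139] M [0.6149 0.7364 0.0579] open 0.6712804677120077 50.0021571846446 q [-0.5944  0.763   0.2579  1.9053 -0.3661  0.5178 -0.7906]
```

The upward force suggests that the jar has caught on the fence, so I'll look.

```bash
python3 -c "
from h import *
s=snap('top','pics/top4.png');s2=snap('scene','pics/scene4.png')
b=cv2.resize(s2['image'][185:250,240:325],None,fx=9,fy=9,interpolation=2)
print(b.shape)
cv2.imwrite('pics/c6.png',b[...,::-1])"
```

```text
(585, 765, 3)
```

View pics/c6.png

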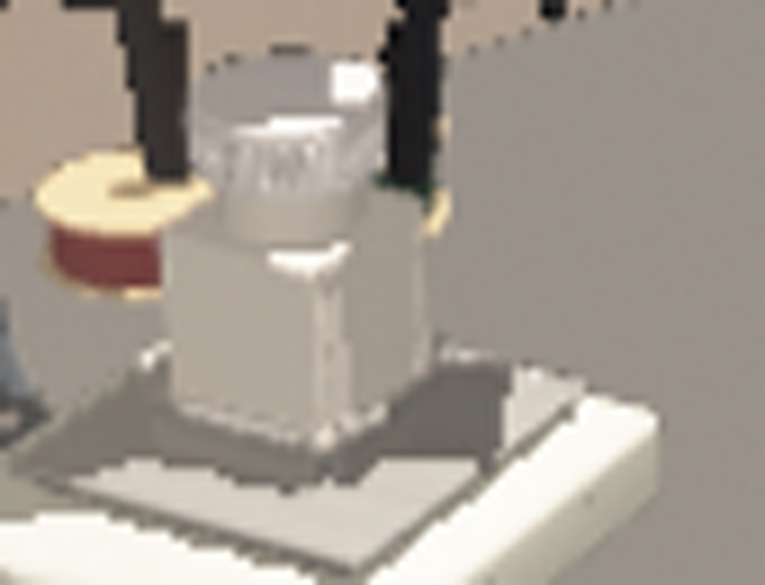

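The pan has sunk almost flush with the housing, so the jar is resting on the fence. The jar's lower corners are at (172,402), (326,448) and (432,375), and the pan corners at (350,572), (584,385) and (17,470). I'll fit the offset between them.

```bash
python3 - <<'E' 2>&1 | grep -A6 -E "held|PAN"
from fit import *
c=pickle.load(open('pics/scene4.pkl','rb'))
f9=lambda p:un(p,9,240,185)
for zu in(.059,.062):
  g=.029
  P=[((-g,g,zu),(172,402)),((-g,-g,zu),(326,448)),((g,-g,zu),(432,375)),((-g,-g,zu+.061),(325,268)),((0,0,zu+.102),(285,88))]
  fit('jar held %g'%zu,[(c,a,f9(p)) for a,p in P],[.514,.19,.35])
h=.065
for z in(.046,.048,.052,.056):
  fit('PAN %g'%z,[(c,(-h,-h,z),f9((350,572))),(c,(h,-h,z),f9((584,385))),(c,(-h,h,z),f9((17,470)))],[.51,.19,.35])
E
```

```text
jar held 0.059 [0.5118 0.1907] 20.8468143255137 resid px
 [[-0.085   0.5149]
 [ 0.3543  0.2159]
 [ 0.3207 -0.3717]
 [-0.718  -0.0666]
 [ 0.046  -0.3378]]
jar held 0.062 [0.5085 0.1857] 20.862200270093215 resid px
 [[-0.1478  0.5572]
 [ 0.3706  0.2775]
 [ 0.3816 -0.3499]
 [-0.7067 -0.094 ]
 [ 0.0369 -0.4538]]
PAN 0.046 [0.5093 0.1917] 20.727264139079256 resid px
 [[ 0.5235 -0.2483]
 [ 0.468   0.4329]
 [-2.0149 -0.2768]]
PAN 0.048 [0.5072 0.1888] 20.77386119417818 resid px
 [[ 0.5134 -0.2267]
 [ 0.4943  0.3921]
 [-2.1548 -0.2704]]
PAN 0.052 [0.5029 0.1828] 20.86515532465436 resid px
 [[ 0.4903 -0.1818]
 [ 0.5461  0.3115]
 [-2.4384 -0.2567]]
PAN 0.056 [0.4987 0.1768] 20.953767223728786 resid px
 [[ 0.4647 -0.1347]
 [ 0.5982  0.2321]
 [-2.7261 -0.2422]]
```

Call:
{"op": "carry_out", "data": {
  "rows": [
    [[0, 0, -0.6], [0, 0, 0], 1],
    [[0, 0, -1.3], [0, 0, 0], 1],
    [[-0.1, -0.25, -1.3], [0, 0, 0], 1],
    [[-0.1, -0.25, -1.3], [0, 0, 0], 1]
  ]
}}

```text
clock: 7.75
tool_pos: [0.5122, 0.1928, 0.1458]
eef_rot: [0.908, 0.419, 0.001, 0.001]
contact_force: [1.6, 1.2, -1.0]
opening: 0.672
finger_force: 50.0
```

Call:
{"op": "carry_out", "data": {
  "rows": [
    [[0, 0, 0.3], [0, 0, 0], 1],
    [[0, 0, 0.6], [0, 0, 0], 1],
    [[0, 0, 0.6], [0, 0, 0], 1]
  ]
}}

```text
clock: 8.05
tool_pos: [0.5118, 0.193, 0.1391]
eef_rot: [0.908, 0.419, 0.0, 0.0]
contact_force: [2.7, 1.2, -1.9]
opening: 0.674
finger_force: 50.0
```

```bash
python3 -c "
from h import *
st()"
```

```text
t 8.05 pos [0.5118 0.193  0.1391] yawY -40.48896159907147 zax [ 0.0006 -0.0003 -1.    ] 
F [ 2.749   1.2417 -1.8601] M [ 0.2422 -0.5385  0.0497] open 0.6736842142478675 49.99934343388304 q [-0.6016  0.7524  0.2651  1.9077 -0.3625  0.5275 -0.796 ]
```

Call:
{"op": "carry_out", "data": {
  "rows": [
    [[0.07, 0.05, 0.2], [0, 0, 0], 1],
    [[0.07, 0.05, 0.5], [0, 0, 0], 1],
    [[0.07, 0.05, 0.8], [0, 0, 0], 1],
    [[0.07, 0.05, 0.8], [0, 0, 0], 1]
  ]
}}

```text
clock: 8.45
tool_pos: [0.5124, 0.1935, 0.1315]
eef_rot: [0.908, 0.419, 0.0, -0.0]
contact_force: [0.9, 1.4, -0.5]
opening: 0.67
finger_force: 50.0
```

```bash
python3 -c "
from h import *
st()"
```

```text
t 8.45 pos [0.5124 0.1935 0.1315] yawY -40.4784086400229 zax [ 0.0003  0.0001 -1.    ] 
F [ 0.9401  1.4488 -0.4833] M [ 0.2664 -0.4902  0.0722] open 0.6698267595355861 49.99997324353899 q [-0.5965  0.765   0.257   1.91   -0.3676  0.5119 -0.7918]
```

Call:
{"op": "carry_out", "data": {
  "rows": [
    [[0, 0, 0.1], [0, 0, 0], 1],
    [[0, 0, 0.2], [0, 0, 0], 1],
    [[0, 0, 0.2], [0, 0, 0], 1],
    [[0, 0, 0.2], [0, 0, 0], 1],
    [[0, 0, 0.2], [0, 0, -4], 1],
    [[0, 0, 0.2], [0, 0, -8], 1],
    [[0, 0, 0.2], [0, 0, -12], 1],
    [[0, 0, 0.2], [0, 0, -16], 1],
    [[0, 0, 0.2], [0, 0, -16], 1]
  ],
  "newtons": 60
}}

```text
clock: 9.35
tool_pos: [0.512, 0.1936, 0.1298]
eef_rot: [0.841, 0.541, 0.0, -0.0]
contact_force: [0.8, 3.3, 1.1]
opening: 0.672
finger_force: 60.0
```

```bash
python3 -c "
from h import *
st()"
```

```text
t 9.35 pos [0.512  0.1936 0.1298] yawY -24.464517342425655 zax [-0.0003  0.0006 -1.    ] 
F [0.7547 3.3285 1.1309] M [ 0.3607 -0.3404 -0.0086] open 0.6715746104772098 59.99964667746099 q [-0.5528  0.7588  0.1815  1.9093 -0.2653  0.4966 -0.6129]
```

Call:
{"op": "carry_out", "data": {
  "rows": [
    [[0.08, -0.04, 0], [0, 0, -5], 1],
    [[0.08, -0.04, 0], [0, 0, -10], 1],
    [[0.08, -0.04, 0], [0, 0, -15], 1],
    [[0.08, -0.04, 0], [0, 0, -20], 1],
    [[0.08, -0.04, 0], [0, 0, -25], 1],
    [[0.08, -0.04, 0], [0, 0, -30], 1],
    [[0.08, -0.04, 0], [0, 0, -30], 1]
  ]
}}

```text
clock: 10.05
tool_pos: [0.5118, 0.1942, 0.1297]
eef_rot: [0.673, 0.74, -0.0, -0.0]
contact_force: [1.1, 1.8, 0.9]
opening: 0.672
finger_force: 60.0
```

```bash
python3 -c "
from h import *
st()"
```

```text
t 10.05 pos [0.5118 0.1942 0.1297] yawY 5.461530499275767 zax [-0.0007  0.0002 -1.    ] 
F [1.1387 1.7679 0.9496] M [ 0.2752 -0.3186 -0.014 ] open 0.6723184359729665 59.9996589141665 q [-0.4746  0.7495  0.0468  1.9045 -0.0689  0.4897 -0.2842]
```

Call:
{"op": "carry_out", "data": {
  "rows": [
    [[0, 0, 0], [0, 0, -4], 1],
    [[0, 0, 0], [0, 0, -8], 1],
    [[0, 0, 0], [0, 0, -12], 1],
    [[0, 0, 0], [0, 0, -16], 1],
    [[0, 0, 0], [0, 0, -20], 1],
    [[0, 0, 0], [0, 0, -25], 1],
    [[0, 0, 0], [0, 0, -30], 1],
    [[0, 0, 0], [0, 0, -35], 1],
    [[0, 0, 0], [0, 0, -35], 1],
    [[0, 0, 0], [0, 0, -35], 1]
  ]
}}

```text
clock: 11.05
tool_pos: [0.5108, 0.194, 0.1295]
eef_rot: [0.42, 0.908, -0.001, -0.001]
contact_force: [-2.5, 1.1, 2.2]
opening: 0.672
finger_force: 60.0
```

```bash
python3 -c "
from h import *
st()
s2=snap('scene','pics/scene5.png')
b=cv2.resize(s2['image'][165:255,235:330],None,fx=6,fy=6,interpolation=2)
cv2.imwrite('pics/c7.png',b[...,::-1])"
```

```text
t 11.05 pos [0.5108 0.194  0.1295] yawY 40.335477069854335 zax [-0.0025 -0.0009 -1.    ] 
F [-2.4561  1.063   2.1759] M [0.2485 0.3381 0.0611] open 0.6722594848447162 60.0006642047083 q [-0.3803  0.748  -0.1117  1.9005  0.157   0.504   0.1037]
```

View pics/c7.png

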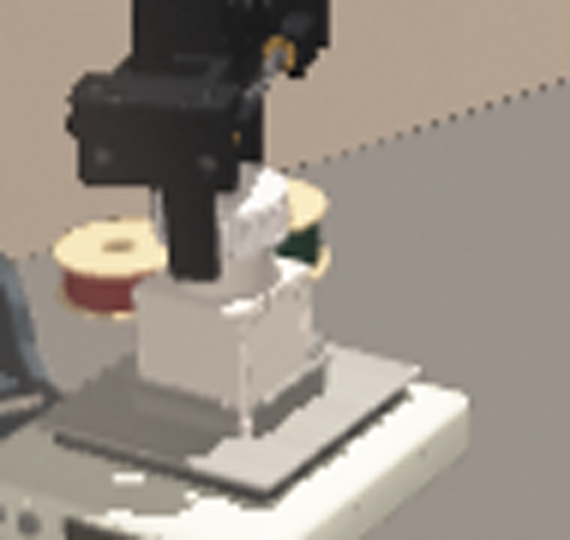

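The jar sits deep in the fence, and the cap has turned about 81°. I'll relieve the side load and lift slowly.

Call:
{"op": "carry_out", "data": {
  "rows": [
    [[0.07, -0.04, 0], [0, 0, 0], 1],
    [[0.07, -0.04, 0], [0, 0, 0], 1],
    [[0.07, -0.04, -0.4], [0, 0, 0], 1],
    [[0.07, -0.04, -0.8], [0, 0, 0], 1],
    [[0.07, -0.04, -1.2], [0, 0, 0], 1],
    [[0.07, -0.04, -1.2], [0, 0, 0], 1]
  ]
}}

```text
clock: 11.7
tool_pos: [0.5118, 0.1945, 0.1423]
eef_rot: [0.419, 0.908, 0.0, 0.0]
contact_force: [-1.4, 0.4, 0.0]
opening: 0.671
finger_force: 60.0
```

```bash
python3 -c "
from h import *
st()"
```

```text
t 11.7 pos [0.5118 0.1945 0.1423] yawY 40.494914686989425 zax [ 0.001   0.0003 -1.    ] 
F [-1.4445  0.3574  0.0145] M [0.0355 0.2518 0.0434] open 0.6710015014585673 59.99975466867909 q [-0.3775  0.727  -0.1166  1.8927  0.1541  0.5295  0.1088]
```

Call:
{"op": "carry_out", "data": {
  "rows": [
    [[0, 0, -0.4], [0, 0, 0], 1],
    [[0, 0, -0.8], [0, 0, 0], 1],
    [[0, 0, -1.2], [0, 0, 0], 1],
    [[0, 0, -1.6], [0, 0, 0], 1],
    [[0, 0, -2], [0, 0, 0], 1],
    [[0, 0, -2.5], [0, 0, 0], 1],
    [[0, 0, -2.8], [0, 0, 0], 1],
    [[0, 0, -2.8], [0, 0, 0], 1],
    [[0, 0, -2.8], [0, 0, 0], 1],
    [[0, 0, -2.8], [0, 0, 0], 1]
  ]
}}

```text
clock: 12.7
tool_pos: [0.5112, 0.1945, 0.1695]
eef_rot: [0.418, 0.908, -0.0, -0.0]
contact_force: [-0.0, -0.1, 0.4]
opening: 0.671
finger_force: 60.0
```

```bash
python3 -c "
from h import *
st()
s2=snap('scene','pics/scene6.png')
b=cv2.resize(s2['image'][155:255,235:330],None,fx=6,fy=6,interpolation=2)
cv2.imwrite('pics/c8.png',b[...,::-1])"
```

```text
t 12.7 pos [0.5112 0.1945 0.1695] yawY 40.524736360394776 zax [-0.0004 -0.0001 -1.    ] 
F [-0.0399 -0.0612  0.3539] M [ 0.031   0.0015 -0.0202] open 0.6712076529703642 59.99981670262059 q [-0.371   0.6841 -0.1273  1.8726  0.1436  0.5941  0.1182]
```

View pics/c8.png

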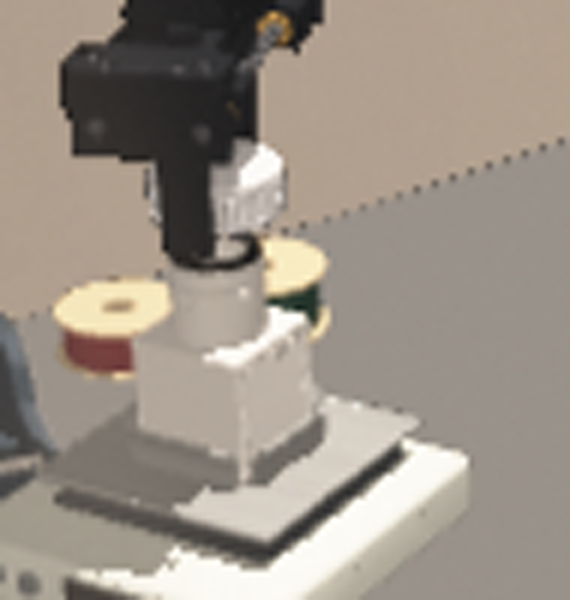

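The cap hangs level at about (230,195), above the open mouth with its black ring at (215,255). The jar stands in the fence and the forces are near zero, so I'm handing in.

```bash
python3 -c "
from plant import r
print(r.finish_job())"
```

```text
the job is handed in; nothing more can be done
None
```

I handed the job in with the jar standing open in the scale's fence and the cap held level about 3 cm above its mouth, clear of both by camera and force readings; the hand-in call returned no verdict.

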